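# Feed the teal specimen cassette through the intake flap

### The job

Push the teal cassette along its lane with your fingertips, through the yellow flap, until its tail drops over the sill inside the intake; then draw your fingers back out before the flap swings down on them, and finish once the flap hangs shut. Only push the cassette, do not lift it, and leave the orange cassette and everything else around it where it is.

Things in the scene. Friction and masses are not known exactly. Their poses are not given: they have to be found in the camera images.
- intake: White fixed specimen intake, 198 x 438 mm in plan. Origin on the table at mid-width; z up, y the feeding direction (roughly robot's left), x roughly away from the robot. Flat deck 40 above the table from y=-200 to the sill edge at y=+58. Two lanes along y, centred at x=-52 and x=+52, 70 wide between navy rails 12 high, open at the y=-200 end; each leads through a doorway with a yellow flap into the chamber
- sill_near (a point): Middle of the near lane's (intake x=-52) sill edge, at deck height (40 above table), intake y=58 mm. Beyond it the chamber floor lies 20 mm lower, up to the end wall at y=230; a cassette whose tail passes this edge drops onto that floor, wholly below the flap. The navy lintel over the doorway spans y=55 to 69, 96 to 108 mm above the table; the chamber's clear roof is 108 high. Axes as the intake's
- sill_far (a point): The same point of the far lane (intake x=+52 mm)
- flap_near (a joint): Yellow flap of the near lane, 66 wide, 47 high, hinged at intake y=60 mm, 95 mm above the table, lower edge 8 mm above the deck. Angle in rad: 0 hanging shut, positive with the lower edge swung into the chamber, at most 1.3. A pushed cassette opens it (under 2 N) to about 0.8. Damped: let go it falls shut in about 5 s, reaching fingertips in the doorway after 1 s or more
- flap_far (a joint): Yellow flap of the far lane, otherwise like flap_near
- teal_center (a point): Centre (half-way up) of the teal cassette, 60 wide (x), 110 long (y), 22 high, 130 to 250 g, loose on the deck in one lane, along it within 0.05 rad. Front (+y, towards the flap) teal with a white panel; tail (-y, 40 mm) a heavy aluminium end, its flat face 55 mm behind the centre. Just before it drops in, the nose dips about 0.25 rad and the tail's lower edge rises up to 7 mm off the deck
- orange_center (a point): Centre (half-way up) of the orange cassette, same shape and size, lying in the other lane; it stays where it is
- vial: Bystander: small jar with blue cap, diameter 32, 65 tall, standing beside the intake's far side (mm). Origin at the centre of its underside
- flask: Bystander: bottle with white cap, diameter 60, 150 tall, standing (mm). Origin at the centre of its underside
- tin: Bystander: jar with steel cap, diameter 68, 70 tall, standing (mm). Origin at the centre of its underside
- driver: Bystander: screwdriver lying on the table (mm). Origin at the centre of its underside
- tape: Bystander: grey ring (tape roll), outer diameter 90, 24 high, lying flat (mm). Origin at the centre of its underside
- torch: Bystander: black and silver hand torch, 120 long, 38 high, lying (mm). Origin at the centre of its underside
Not all that is in view belongs to the job. Leave any blue or brown look-alike of the part that bears teal_center alone.

How it is judged:
On the way, in this order (a step that is already met when the one before it is completed fails the run):
1. the teal cassette pushes its flap well open (((value of joint flap_near above 0.5 rad and x of teal_center in the frame of intake below 0 m) or (value of joint flap_far above 0.5 rad and x of teal_center in the frame of intake above 0 m)) and y of teal_center in the frame of intake above 0 m), for 0.1 s.
2. the teal cassette lies inside, dropped past the sill (z of teal_center in the frame of intake below 0.037 m and y of teal_center in the frame of intake between 0.109 and 0.178 m), for 0.1 s.
At the end, for the whole second after the job is handed in: The teal cassette lies at rest flat on the chamber floor past the sill (its centre less than 37 mm above the table and at intake y = 109 to 178 mm), both flaps hang shut (under 0.07 rad), and the orange cassette is within 15 mm of its start (all of step 2 and value of joint each of flap_near, flap_far below 0.07 rad and linear speed of teal below 0.02 m/s and distance of orange_center from where it was at the start of the episode below 0.015 m); the robot touches nothing.
It fails at once if the teal cassette is lifted (its centre more than 20 mm above where it lay on the deck) (z of teal_center in the frame of intake above 0.071 m).
It fails at once if the teal cassette is tipped over (more than 0.6 rad) (angle between teal_center's own z axis and vertical above 0.6 rad).
It fails at once if the flap comes down on the fingers, or the fingers touch it, after the cassette has dropped in (z of teal_center in the frame of intake below 0.037 m and y of teal_center in the frame of intake above 0.109 m and contact force between any of flap_near, flap_far and the fingers above 0.1 N).
It fails at once if the orange cassette is moved more than 15 mm (distance of orange_center from where it was at the start of the episode above 0.015 m).
It fails at once if a bystander is moved more than 30 mm (distance of any of vial, flask, tin, driver, tape, torch from where it was at the start of the episode above 0.03 m).
It also fails if it takes over 45 s, if anything falls off the work surface, if the arm or the gripper's body presses on something with over 40 N, if the wrist force passes 120 N, or if a joint passes its speed limit or range.

### The arm

A 7-joint arm with a two-finger parallel gripper is mounted at the origin on the work surface. World frame = base frame: x ahead of the robot, y to its left, z up, the work surface at z = 0. Lengths are in m, angles in rad, forces in N, time in s.
With the tool pointing down it reaches from about 0.4 to 0.875 m from the base axis. Payload 19.3 kg.
Tool frame: the origin (TCP) lies on the centre line of the jaws, within the pads' length; the fingertips stand 14 mm ahead of it and the grasp point (between the pads) lies 5 mm behind it; y points along the fingers, x is the direction in which the jaws open and shut, and the axes are right-handed (so a half turn about y gives the same grasp; the last joint's range is limited). The gripper opens to 85 mm and grips with 20 to 120 N. Pads are 22 mm wide; open, the fingers measure 114 mm over their backs; the gripper's body (76 mm by 85 mm) begins 54 mm behind the grasp point. The pads swing forward as they close: fully open they stand 13 mm farther back than shut.
Start: joints at [-1.361, 0.521, -0.036, 1.599, 0.021, 1.021, -0.113], TCP at [0.173, 0.601, 0.245] pointing down, gripper open.
Joint ranges: [-2.91, 2.91], [-0.3, 2.13], [-1.5, 1.42], [0.17, 2.43], [-1.26, 4.41], [0.16, 1.93], [-2.52, 2.52]. Speed limits (rad/s): [1.89, 1.89, 2.39, 2.39, 3.01, 3.01, 3.01].

### API

Orientations are given as [roll, pitch, yaw] about the fixed x, y, z axes, in that order (R = Rz(yaw) Ry(pitch) Rx(roll)).
In Python, from workcell import monitor, grab_frame, workorder gives the robot as it stands.
- The arm moves only by the tool drive_tool, never from a script. Its argument "steps" is one flat list of numbers, 5 for each row, row after row: the finger opening in mm, from 0 to 85.4, then the shift along the world's x, y, z in mm, then the turn about the world's z in degrees. In form: [fingers, tx, ty, tz, twist, fingers, tx, ty, tz, twist, ...]. A call has exactly 5 rows; each row shifts and turns the commanded pose from where the row before left it; what a row does not reach is not made up. A row lasts 1/12 s, in which the tool goes at most 41.7 mm and 7.16 degrees, less where a joint would pass 70% of its speed; a pose out of reach is approached as far as the arm can. A call is refused whole if a number of a shift passes 41.7 or a number of a turn 7.16, either way. A call with a gripper value outside its range is refused whole. The fingers move at their own pace and stop on an object; "grip_force" is the grip in N (left out, the last holds). Time passes only in rows, so rows that do not move let the fingers close, or fill a call up. It gives the time, the measured TCP pose, the force and the opening at its end, in the units of the state.
- monitor.observe(): the state, without advancing time (a new reading comes with each control period).
- grab_frame(name): name is "scene" or "top"; returns a dict with "frame" (480x640x3 uint8, red, green, blue), "vertical_fov" (degrees; the focal length in pixels is half the picture's height over the tangent of half this angle, whatever the lens; pixels are square), "cx", "cy" (the principal point, pixels), "xyz" and "orientation" of the camera in the world. Camera axes: x right, y down, z forward; pixel columns grow to the right and rows downward; lengths in m; the calibration is good to about 2 mm. A picture is of the moment at which its call begins. There is no depth.
- workorder.job_done(): hands the job in, once; it reports no verdict.
The state is a dict: "clock": time; "qpos": joint angles; "qd": joint speeds; "joint_efforts": joint torques, N m; "position": TCP position; "tool_rot": TCP orientation; "force": force on the tool from outside, world axes, zero at the start; "moment": the same for the moment, N m; "grip_width": finger opening in m.
Only numpy, scipy, OpenCV 4.12 (cv2) and the standard library are available. Lean on these libraries where they do the work, as an engineer would, in place of code of your own. Each camera call takes 0.05 s, during which the arm holds its last target. There are 200 camera calls.

## Working session

There is one attempt and no reset: what is moved stays moved. The work goes in short steps, Python scripts to look and compute and a tool call to move; the robot and the scene stay as the last step left them, time stands still between calls to the robot, and variables do not carry over. Pictures are saved under pics/ and viewed, about 8 in all and at most 12, crops included, and the job is handed in when it is done.

Besides the shell and the picture viewer there is one more tool, called after ">>>" by a JSON object that holds its "fn" and its "kwargs". drive_tool: Moves the arm, as the interface text tells. Its arguments: {"type":"object","properties":{"steps":{"type":"array"},"grip_force":{"type":"number"}},"required":["steps"]}

```bash
mkdir -p pics; cat > h.py <<'E'
import numpy as np, cv2
from workcell import monitor, grab_frame, workorder
from scipy.spatial.transform import Rotation as R
def snap(n,fn=None):
    f=grab_frame(n)
    if fn: cv2.imwrite('pics/'+fn,cv2.cvtColor(f['frame'],cv2.COLOR_RGB2BGR))
    return f
def rot(f):
    o=np.array(f['orientation'],float)
    return o if o.shape==(3,3) else R.from_euler('xyz',o).as_matrix()
def ray(f,u,v,z):
    F=240/np.tan(np.radians(f['vertical_fov'])/2)
    d=rot(f)@np.array([(u-f['cx'])/F,(v-f['cy'])/F,1]); c=np.array(f['xyz'])
    return c+d*(z-c[2])/d[2]
def proj(f,p):
    F=240/np.tan(np.radians(f['vertical_fov'])/2)
    q=rot(f).T@(np.array(p)-f['xyz']); return q[0]/q[2]*F+f['cx'],q[1]/q[2]*F+f['cy']
E
python3 - <<'E'
from h import *
for n in('scene','top'):
    f=snap(n,n+'1.png'); print({k:v for k,v in f.items() if k!='frame'})
print(monitor.observe())
E
```

```text
{'vertical_fov': 50.09263093800779, 'cx': 324.48577850781885, 'cy': 245.14471179919852, 'xyz': array([1.35913508, 0.36605924, 1.0199768 ]), 'orientation': array([-2.38353364, -0.0156956 ,  2.04038819])}
{'vertical_fov': 57.00431142319045, 'cx': 318.4879051289518, 'cy': 243.0508292068376, 'xyz': array([ 0.3512304 , -0.0056203 ,  1.16271275]), 'orientation': array([-2.94645839,  0.01139229, -1.58669085])}
{'clock': 0.1, 'qpos': array([-1.36119406,  0.5219831 , -0.03631627,  1.59992455,  0.02116093,
        1.021128  , -0.11279382]), 'qd': array([-0.00050888, -0.0005885 ,  0.00043508, -0.00117964, -0.00040056,
        0.00019842, -0.00010601]), 'joint_efforts': array([ 3.37526952e-03, -9.28465748e+01,  1.98374256e+00, -3.70537448e+01,
        1.80873560e-02,  5.41560788e-03, -5.34333094e-05]), 'position': array([0.17255201, 0.60040918, 0.244775  ]), 'tool_rot': array([-1.57084330e+00,  1.05875457e-03,  1.29095865e+00]), 'force': array([0.26675182, 0.46905838, 0.04630014]), 'moment': array([ 0.0039953 , -0.01841228,  0.03184595]), 'grip_width': 0.08562992242335965}
```

View pics/top1.png

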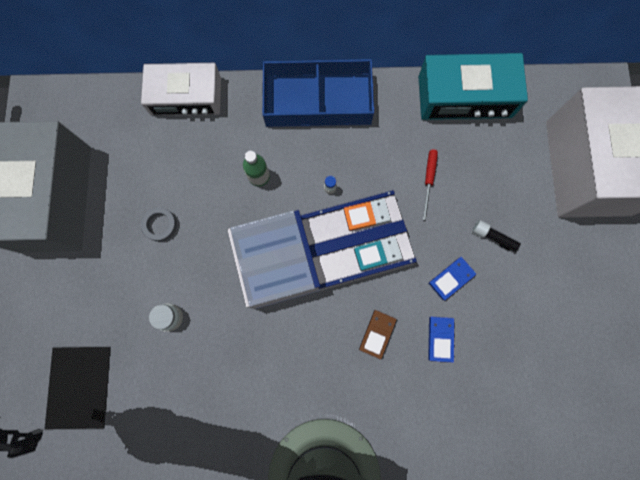

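View pics/scene1.png

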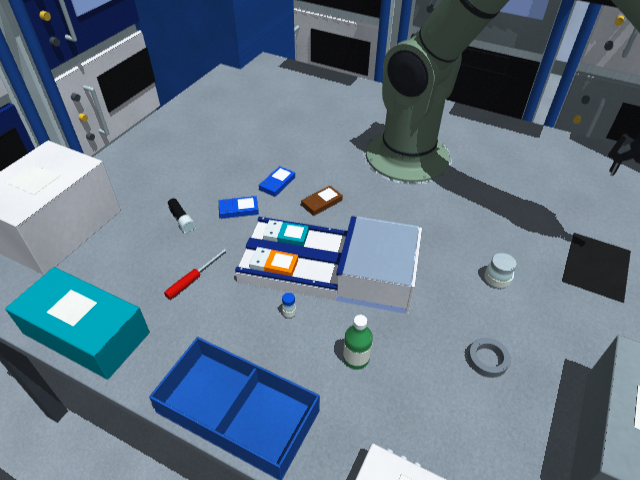

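Candidates in the top view are teal with white panel and aluminium tail in the near lane (370,255), the target; orange (359,215); blue (452,278) and (442,340); brown (378,334); and a teal box (474,90). I'll check with a crop.

```bash
python3 - <<'E'
from h import *
a=cv2.imread('pics/top1.png')[180:315,220:425]; A=cv2.resize(a,None,fx=3.9,fy=3.9,interpolation=cv2.INTER_CUBIC)
cv2.imwrite('pics/c1.png',A)
f=snap('top'); g=f['frame']; hsv=cv2.cvtColor(g,cv2.COLOR_RGB2HSV)
for nm,lo,hi,z in (('teal',(80,90,60),(98,255,255),.062),('orange',(5,120,100),(18,255,255),.062)):
    m=cv2.inRange(hsv,lo,hi); m[:180]=0;m[320:]=0;m[:,:300]=0;m[:,425:]=0
    m=cv2.morphologyEx(m,cv2.MORPH_CLOSE,np.ones((15,15)))
    c=max(cv2.findContours(m,0,2)[0],key=cv2.contourArea); print(nm,cv2.contourArea(c),cv2.minAreaRect(c))
    for p in cv2.boxPoints(cv2.minAreaRect(c)): print(p,ray(f,*p,z)[:2].round(4))
E
```

```text
teal 616.5 ((370.22637939453125, 254.79244995117188), (24.450180053710938, 27.74683380126953), 74.05460357666016)
[353.52826 246.84904] [ 0.5576 -0.0851]
[380.20752 239.22641] [ 0.576  -0.1534]
[386.9245  262.73584] [ 0.5155 -0.1676]
[360.24524 270.3585 ] [ 0.4973 -0.1   ]
orange 601.5 ((359.44122314453125, 215.7646942138672), (24.01102638244629, 27.163990020751953), 75.96376037597656)
[343.35297 207.41174] [ 0.6615 -0.0621]
[369.70593 200.82352] [ 0.6778 -0.1306]
[375.52948 224.11765] [ 0.6157 -0.1431]
[349.1765  230.70587] [ 0.5996 -0.0753]
```

View pics/c1.png

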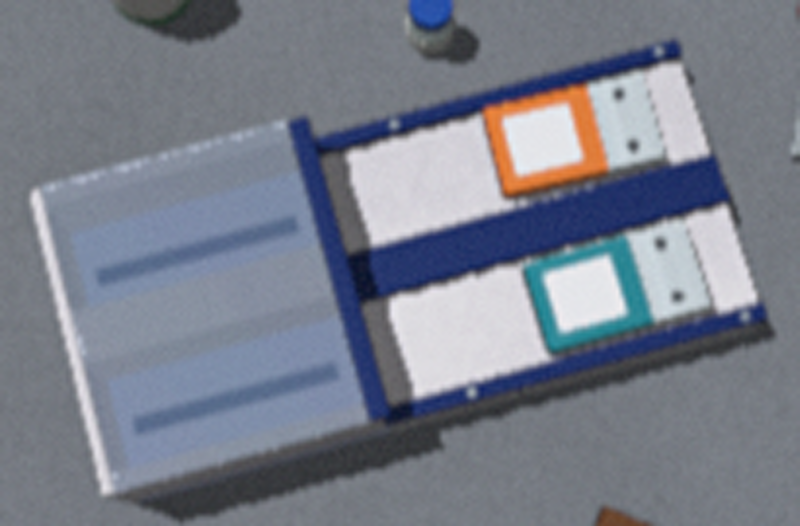

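The crop confirms the teal cassette in the near lane. Its tail face is at about (709,310)-(690,228) in the crop, the rail ends are at (679,42) and (765,310), and the lintel corners are at (308,118) and (388,415).

```bash
python3 - <<'E'
from h import *
f=snap('top')
P=lambda x,y,z: ray(f,x/3.9+220-.4,y/3.9+180-.4,z)
I=[]
pts=[((679,42,.052),(99,-200)),((765,310,.052),(-99,-200)),((290,120,.108),(99,69)),((372,420,.108),(-99,69)),((33,190,.108),(99,238)),((105,492,.108),(-99,238))]
W=np.array([P(*a)[:2] for a,_ in pts]); L=np.array([b for _,b in pts])/1000
print(W.round(4))
Lc=L-L.mean(0);Wc=W-W.mean(0)
th=np.arctan2((Lc[:,0]*Wc[:,1]-Lc[:,1]*Wc[:,0]).sum(),(Lc*Wc).sum())
M=np.array([[np.cos(th),-np.sin(th)],[np.sin(th),np.cos(th)]]); t=W.mean(0)-M@L.mean(0)
print('yaw',th,np.degrees(th),'org',t); print('resid mm',((W-(L@M.T+t))*1e3).round(1))
for n,p in dict(teal_fl=(524,265),teal_fr=(550,353),alu_r=(710,308),alu_l=(686,225),).items():
    print(n,((P(*p,.062)[:2]-t)@M*1e3).round(1))
for p in ((-52,-200),(-52,-145),(-52,58)): print(p,(M@(np.array(p)/1e3)+t).round(4))
# scene cross-check
s=snap('scene','s2.png')
for l in [(99,-200,52),(-99,-200,52),(99,238,108),(-99,238,108),(-52,58,40)]:
    w=M@(np.array(l[:2])/1e3)+t; print(l,np.round(proj(s,[*w,l[2]/1e3]),1))
E
```

```text
[[ 0.708  -0.1956]
 [ 0.525  -0.2425]
 [ 0.6433  0.0624]
 [ 0.4525  0.0131]
 [ 0.6008  0.2244]
 [ 0.4115  0.1761]]
yaw 0.2562275667584357 14.680758170164914 org [ 0.56585534 -0.02819141]
resid mm [[-4.3  1. ]
 [ 4.2  4.2]
 [-0.9 -1.3]
 [-0.1 -0.3]
 [-0.5 -2.7]
 [ 1.7 -0.9]]
teal_fl [-24.5 -53.5]
teal_fr [-84.1 -53.2]
alu_r [ -84.  -160.9]
alu_l [ -27.6 -162.5]
(-52, -200) [ 0.5662 -0.2348]
(-52, -145) [ 0.5523 -0.1816]
(-52, 58) [0.5009 0.0147]
(99, -200, 52) [234.  269.1]
(-99, -200, 52) [257.9 215.7]
(99, 238, 108) [414.2 285.8]
(-99, 238, 108) [421.5 226.6]
(-52, 58, 40) [347.2 246.4]
```

>>> {"fn": "drive_tool", "kwargs": {"steps": [20, 15.5, -32.8, 0, -2.4, 20, 15.5, -32.8, 0, -2.4, 20, 15.5, -32.8, 0, -2.4, 20, 15.5, -32.8, 0, -2.4, 20, 15.5, -32.8, 0, -2.4]}}

```text
clock: 0.67
position: [0.2505, 0.435, 0.2452]
tool_rot: [-1.571, -0.0, 1.08]
force: [0.8, 1.1, 0.2]
grip_width: 0.0254
```

>>> {"fn": "drive_tool", "kwargs": {"steps": [20, 15.5, -32.8, 0, -2.4, 20, 15.5, -32.8, 0, -2.4, 20, 15.5, -32.8, 0, -2.4, 20, 15.5, -32.8, 0, -2.4, 20, 15.5, -32.8, 0, -2.4]}}

```text
clock: 1.08
position: [0.328, 0.271, 0.2454]
tool_rot: [-1.571, -0.0, 0.87]
force: [1.2, -0.4, 0.9]
grip_width: 0.0195
```

>>> {"fn": "drive_tool", "kwargs": {"steps": [20, 15.5, -32.8, 0, -2.4, 20, 15.5, -32.8, 0, -2.4, 20, 15.5, -32.8, 0, -2.4, 20, 15.5, -32.8, 0, -2.4, 20, 15.5, -32.8, 0, -2.4]}}

```text
clock: 1.5
position: [0.4055, 0.107, 0.2455]
tool_rot: [-1.571, -0.001, 0.661]
force: [1.8, 0.4, -0.7]
grip_width: 0.0202
```

>>> {"fn": "drive_tool", "kwargs": {"steps": [20, 15.5, -32.8, 0, -2.4, 20, 15.5, -32.8, 0, -2.4, 20, 15.5, -32.8, 0, -2.4, 20, 15.5, -32.8, 0, -2.4, 20, 15.5, -32.8, 0, -2.4]}}

```text
clock: 1.92
position: [0.4831, -0.0571, 0.2454]
tool_rot: [-1.571, -0.0, 0.451]
force: [0.9, 0.6, 0.9]
grip_width: 0.0197
```

>>> {"fn": "drive_tool", "kwargs": {"steps": [20, 15.5, -32.8, 0, -2.4, 20, 15.5, -32.8, 0, -2.4, 20, 15.5, -32.8, 0, -2.4, 20, 0, 0, 0, 0, 20, 0, 0, 0, 0]}}

```text
clock: 2.33
position: [0.5291, -0.1556, 0.2449]
tool_rot: [-1.571, 0.001, 0.325]
force: [0.3, 0.3, -0.7]
grip_width: 0.02
```

>>> {"fn": "drive_tool", "kwargs": {"steps": [20, 16, -35, 0, -2, 20, 17, -35, 0, -2, 20, 0, 0, -40, 0, 20, 0, 0, -40, 0, 20, 0, 0, -40, 0]}}

```text
clock: 2.75
position: [0.5622, -0.2229, 0.1241]
tool_rot: [-1.571, -0.001, 0.259]
force: [0.6, 0.3, 0.0]
grip_width: 0.0203
```

>>> {"fn": "drive_tool", "kwargs": {"steps": [20, 0, 0, -30, 0, 20, 0, 0, 0, 0, 20, 0, 0, 0, 0, 20, 0, 0, 0, 0, 20, 0, 0, 0, 0]}}

```text
clock: 3.17
position: [0.5633, -0.2238, 0.0977]
tool_rot: [-1.572, -0.003, 0.258]
force: [0.3, 0.7, 0.0]
grip_width: 0.0199
```

```bash
python3 - <<'E'
from h import *
print(monitor.observe()['position'],monitor.observe()['force'])
f=snap('top','t3.png'); s=snap('scene','s3.png')
a=cv2.imread('pics/t3.png')[170:320,300:450]; b=cv2.imread('pics/s3.png')[130:330,180:380]
cv2.imwrite('pics/c3.png',np.hstack([cv2.resize(a,(400,400)),cv2.resize(b,(400,400))]))
E
```

```text
[ 0.56329554 -0.22377598  0.09767027] [0.28456694 0.72219516 0.04829476]
```

View pics/c3.png

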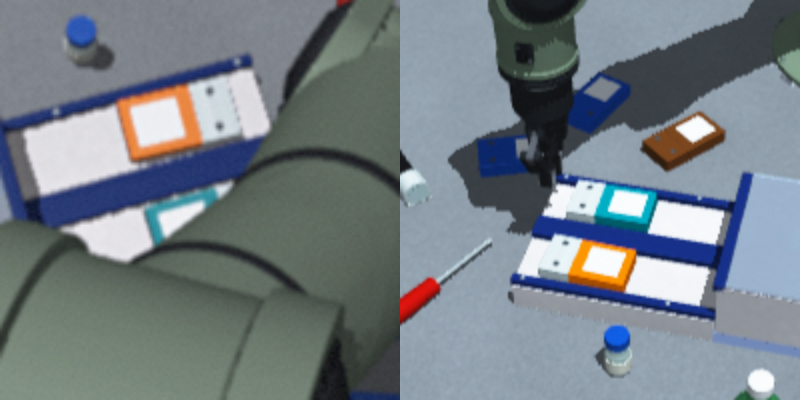

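The right half shows the fingertips above the lane's open end, just behind the teal tail. I'll feel for the deck to get the tip height.

>>> {"fn": "drive_tool", "kwargs": {"steps": [20, 0, 0, -25, 0, 20, 0, 0, -8, 0, 20, 0, 0, 0, 0, 20, 0, 0, 0, 0, 20, 0, 0, 0, 0]}}

```text
clock: 3.68
position: [0.5625, -0.224, 0.0632]
tool_rot: [-1.571, -0.001, 0.258]
force: [-0.1, 0.3, -0.3]
grip_width: 0.0195
```

>>> {"fn": "drive_tool", "kwargs": {"steps": [20, 0, 0, -2, 0, 20, 0, 0, 0, 0, 20, 0, 0, -2, 0, 20, 0, 0, 0, 0, 20, 0, 0, 0, 0]}}

```text
clock: 4.1
position: [0.5621, -0.2237, 0.0583]
tool_rot: [-1.571, 0.0, 0.258]
force: [-0.6, -0.6, -0.4]
grip_width: 0.0201
```

>>> {"fn": "drive_tool", "kwargs": {"steps": [20, 0, 0, -2, 0, 20, 0, 0, 0, 0, 20, 0, 0, -1, 0, 20, 0, 0, 0, 0, 20, 0, 0, 0, 0]}}

```text
clock: 4.52
position: [0.5621, -0.2237, 0.0552]
tool_rot: [-1.571, 0.0, 0.258]
force: [-0.7, -0.1, 0.7]
grip_width: 0.0199
```

>>> {"fn": "drive_tool", "kwargs": {"steps": [20, 0, 0, -1, 0, 20, 0, 0, 0, 0, 20, 0, 0, -1, 0, 20, 0, 0, 0, 0, 20, 0, 0, 0, 0]}}

```text
clock: 4.93
position: [0.5622, -0.2238, 0.0542]
tool_rot: [-1.571, -0.001, 0.258]
force: [-4.6, 2.4, 18.4]
grip_width: 0.0205
```

Contact at TCP z=54 puts the tips 14 mm ahead of the TCP. I'll raise the tips to about 13 mm above the deck and push the first stretch.

>>> {"fn": "drive_tool", "kwargs": {"steps": [20, 0, 0, 14, 0, 20, -1.3, 4.8, 0, 0, 20, -2.5, 9.7, 0, 0, 20, -2.5, 9.7, 0, 0, 20, -2.5, 9.7, 0, 0]}}

```text
clock: 5.35
position: [0.553, -0.1885, 0.0672]
tool_rot: [-1.571, 0.0, 0.258]
force: [-0.2, -1.8, 1.6]
grip_width: 0.0197
```

>>> {"fn": "drive_tool", "kwargs": {"steps": [20, -2.5, 9.7, 0, 0, 20, -2.5, 9.7, 0, 0, 20, -2.5, 9.7, 0, 0, 20, -2.5, 9.7, 0, 0, 20, -2.5, 9.7, 0, 0]}}

```text
clock: 5.77
position: [0.5404, -0.1401, 0.0672]
tool_rot: [-1.571, 0.0, 0.258]
force: [0.1, -0.5, -0.7]
grip_width: 0.0197
```

>>> {"fn": "drive_tool", "kwargs": {"steps": [20, -2.5, 9.7, 0, 0, 20, -2.5, 9.7, 0, 0, 20, -2.5, 9.7, 0, 0, 20, 0, 0, 0, 0, 20, 0, 0, 0, 0]}}

```text
clock: 6.18
position: [0.5334, -0.1117, 0.0674]
tool_rot: [-1.571, -0.0, 0.259]
force: [0.3, -0.8, 0.5]
grip_width: 0.02
```

```bash
cat >> h.py <<'E'
def loc():
    p=np.array(monitor.observe()['position']); th=.2562
    M=np.array([[np.cos(th),-np.sin(th)],[np.sin(th),np.cos(th)]])
    return (((p[:2]-[.56586,-.02819])@M)*1e3).round(1),(p[2]*1e3).round(1)
def look(n):
    t=cv2.cvtColor(snap('top')['frame'],cv2.COLOR_RGB2BGR)[180:330,220:420]; s=cv2.cvtColor(snap('scene')['frame'],cv2.COLOR_RGB2BGR)[150:330,220:440]
    cv2.imwrite('pics/'+n,np.hstack([cv2.resize(t,(390,390*150//200*4//4)),cv2.resize(s,(400,390*150//200))]))
E
python3 - <<'E'
from h import *
print(loc(),monitor.observe()['force']); look('c4.png')
E
```

```text
(array([-52.6, -72.5]), np.float64(67.4)) [ 0.25996366 -0.77339651  0.4965377 ]
```

View pics/c4.png

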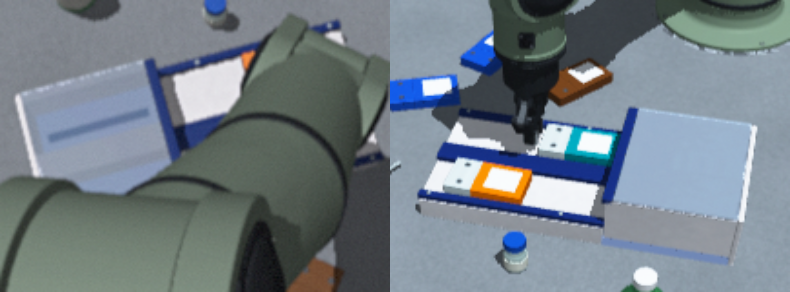

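The cassette is square in its lane with its nose at the doorway, and the orange one is untouched. I'll carry on pushing and watch the force.

>>> {"fn": "drive_tool", "kwargs": {"steps": [20, -2.5, 9.7, 0, 0, 20, -2.5, 9.7, 0, 0, 20, -2.5, 9.7, 0, 0, 20, -2.5, 9.7, 0, 0, 20, -2.5, 9.7, 0, 0]}}

```text
clock: 6.7
position: [0.5205, -0.0624, 0.0673]
tool_rot: [-1.571, 0.0, 0.258]
force: [0.9, -1.9, 0.5]
grip_width: 0.0198
```

>>> {"fn": "drive_tool", "kwargs": {"steps": [20, -2.5, 9.7, 0, 0, 20, -2.5, 9.7, 0, 0, 20, -1.3, 4.8, 0, 0, 20, -1.3, 4.8, 0, 0, 20, -1.3, 4.8, 0, 0]}}

```text
clock: 7.12
position: [0.5118, -0.0295, 0.0673]
tool_rot: [-1.571, 0.0, 0.258]
force: [0.1, -1.0, 1.6]
grip_width: 0.0203
```

```bash
python3 - <<'E'
from h import *
print(loc(),monitor.observe()['force']); look('c5.png')
s=cv2.cvtColor(snap('scene')['frame'],cv2.COLOR_RGB2BGR)[170:290,270:430]
cv2.imwrite('pics/c5.png',cv2.resize(s,None,fx=5,fy=5,interpolation=cv2.INTER_CUBIC))
E
```

```text
(array([-52.6,  12.5]), np.float64(67.3)) [ 0.11660436 -1.02613716  1.6416678 ]
```

View pics/c5.png

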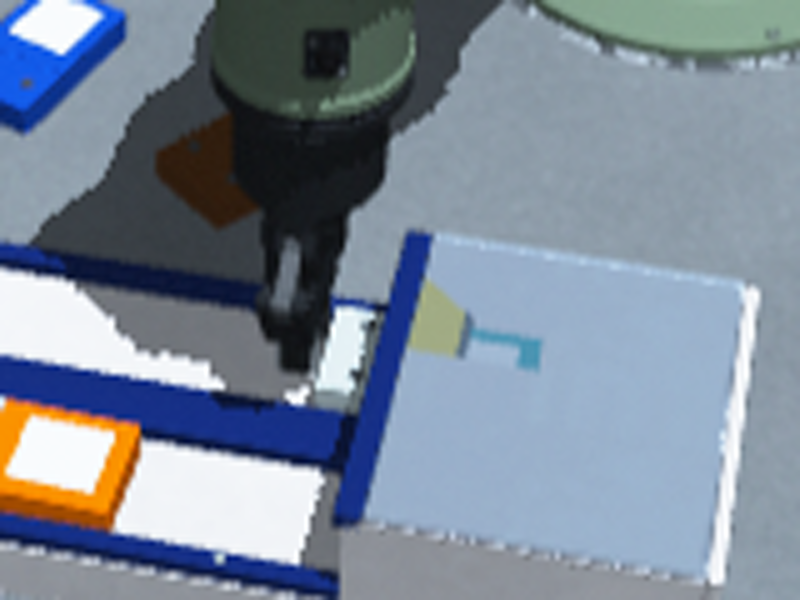

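The flap is open on the cassette's top, and the tail is still about 30 mm short of the lintel. I'll continue slowly.

>>> {"fn": "drive_tool", "kwargs": {"steps": [20, -1.3, 4.8, 0, 0, 20, -1.3, 4.8, 0, 0, 20, -1.3, 4.8, 0, 0, 20, 0, 0, 0, 0, 20, 0, 0, 0, 0]}}

```text
clock: 7.68
position: [0.5079, -0.015, 0.0672]
tool_rot: [-1.57, 0.0, 0.258]
force: [-0.0, -0.4, 0.2]
grip_width: 0.02
```

>>> {"fn": "drive_tool", "kwargs": {"steps": [20, -1.3, 4.8, 0, 0, 20, -1, 3.9, 0, 0, 20, 0, 0, 0, 0, 20, 0, 0, 0, 0, 20, 0, 0, 0, 0]}}

```text
clock: 8.1
position: [0.5057, -0.0068, 0.0673]
tool_rot: [-1.571, 0.0, 0.258]
force: [-0.6, 0.1, -0.9]
grip_width: 0.0195
```

```bash
python3 - <<'E'
from h import *
print(loc(),monitor.observe()['force'])
s=cv2.cvtColor(snap('scene')['frame'],cv2.COLOR_RGB2BGR)[170:290,270:430]
cv2.imwrite('pics/c6.png',cv2.resize(s,None,fx=5,fy=5,interpolation=cv2.INTER_CUBIC))
E
```

```text
(array([-52.8,  35.9]), np.float64(67.3)) [-0.63919967  0.07536795 -0.85366883]
```

View pics/c6.png

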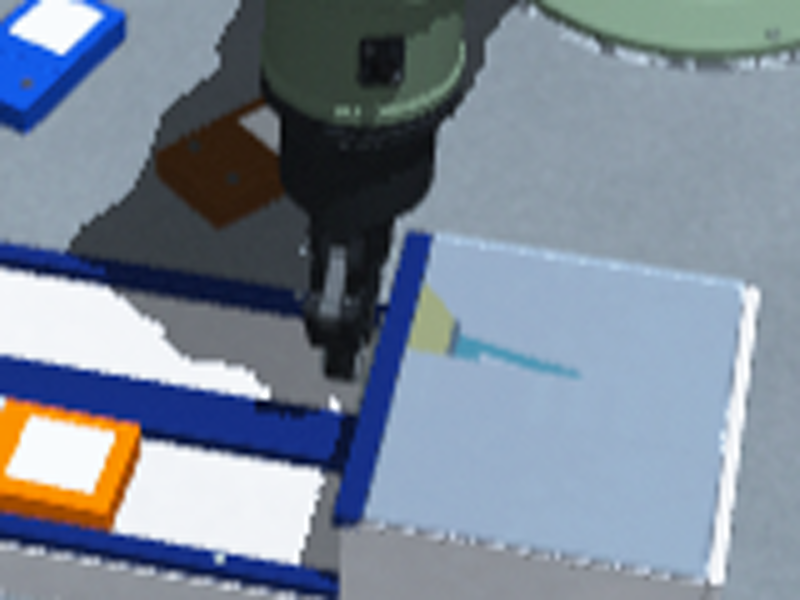

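The nose has dipped and the fingertips are about 8 mm short of the lintel face. I'll creep forward in small steps.

>>> {"fn": "drive_tool", "kwargs": {"steps": [20, -0.5, 1.9, 0, 0, 20, 0, 0, 0, 0, 20, -0.5, 1.9, 0, 0, 20, 0, 0, 0, 0, 20, 0, 0, 0, 0]}}

```text
clock: 8.57
position: [0.5047, -0.0029, 0.0673]
tool_rot: [-1.571, 0.0, 0.258]
force: [-0.0, -0.5, -0.5]
grip_width: 0.0202
```

>>> {"fn": "drive_tool", "kwargs": {"steps": [20, -0.5, 1.9, 0, 0, 20, 0, 0, 0, 0, 20, 0, 0, 0, 0, 20, 0, 0, 0, 0, 20, 0, 0, 0, 0]}}

```text
clock: 8.98
position: [0.5042, -0.0011, 0.0673]
tool_rot: [-1.571, 0.0, 0.258]
force: [0.4, 0.1, -0.2]
grip_width: 0.0201
```

```bash
python3 - <<'E'
from h import *
print(loc(),monitor.observe()['force'])
s=cv2.cvtColor(snap('scene')['frame'],cv2.COLOR_RGB2BGR)[205:265,320:400]
cv2.imwrite('pics/c7.png',cv2.resize(s,None,fx=10,fy=10,interpolation=cv2.INTER_CUBIC))
E
```

```text
(array([-52.8,  41.8]), np.float64(67.3)) [ 0.44506043  0.08640564 -0.2071308 ]
```

View pics/c7.png

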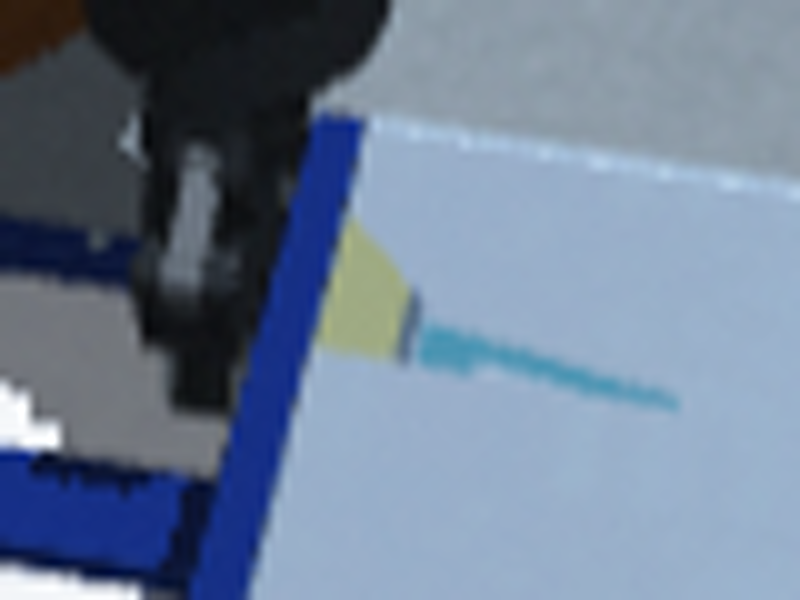

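>>> {"fn": "drive_tool", "kwargs": {"steps": [20, -0.3, 1, 0, 0, 20, 0, 0, 0, 0, 20, 0, 0, 0, 0, 20, 0, 0, 0, 0, 20, 0, 0, 0, 0]}}

```text
clock: 9.45
position: [0.5039, -0.0001, 0.0673]
tool_rot: [-1.571, -0.0, 0.258]
force: [-0.2, 1.1, -0.3]
grip_width: 0.02
```

>>> {"fn": "drive_tool", "kwargs": {"steps": [20, -0.3, 1, 0, 0, 20, 0, 0, 0, 0, 20, 0, 0, 0, 0, 20, 0, 0, 0, 0, 20, 0, 0, 0, 0]}}

```text
clock: 9.87
position: [0.5038, 0.0002, 0.0673]
tool_rot: [-1.572, -0.0, 0.257]
force: [1.5, -5.2, -2.7]
grip_width: 0.0199
```

>>> {"fn": "drive_tool", "kwargs": {"steps": [20, -0.3, 1, 0, 0, 20, 0, 0, 0, 0, 20, 0, 0, 0, 0, 20, 0, 0, 0, 0, 20, 0, 0, 0, 0]}}

```text
clock: 10.28
position: [0.5038, 0.0002, 0.0674]
tool_rot: [-1.573, -0.001, 0.256]
force: [2.9, -12.0, -3.3]
grip_width: 0.0204
```

```bash
cat >> h.py <<'E'
def flap():
    g=snap('scene')['frame']; h=cv2.cvtColor(g,cv2.COLOR_RGB2HSV)
    y=cv2.inRange(h,(20,50,100),(35,255,255))[205:275,330:420]; t=cv2.inRange(h,(85,90,90),(100,255,255))[205:275,330:420]
    b=lambda m:(cv2.countNonZero(m),cv2.boundingRect(m))
    return 'yellow',b(y),'teal',b(t)
E
python3 - <<'E'
from h import *
print(loc(),monitor.observe()['force'],flap())
E
```

```text
(array([-52.8,  43.2]), np.float64(67.4)) [  2.89645764 -11.98505402  -3.34906567] ('yellow', (0, (0, 0, 0, 0)), 'teal', (49, (32, 33, 26, 8)))
```

The fingers now rest on the lintel at about y=54, so the tail is still ~4 mm short with this stance. With the jaws turned along the lane and open, the leading finger overhangs the gripper body and may reach under the lintel. I'll back off, raise and check it.

>>> {"fn": "drive_tool", "kwargs": {"steps": [20, 0.7, -2.5, 0, 0, 20, 4, -15.5, 0, 0, 20, 5.5, -21, 0, 0, 20, 5.5, -21, 10, 0, 20, 0, 0, 35, 0]}}

```text
clock: 10.75
position: [0.5177, -0.0621, 0.11]
tool_rot: [-1.572, 0.005, 0.254]
force: [-1.7, -0.1, 0.1]
grip_width: 0.0202
```

```bash
python3 - <<'E'
from h import *
print(loc(),monitor.observe()['force'],monitor.observe()['qpos'].round(2),flap())
s=cv2.cvtColor(snap('scene')['frame'],cv2.COLOR_RGB2BGR)[170:290,270:430]
cv2.imwrite('pics/c8.png',cv2.resize(s,None,fx=5,fy=5,interpolation=cv2.INTER_CUBIC))
E
```

```text
(array([-55.2, -20.6]), np.float64(110.0)) [-1.66568553 -0.05972855  0.07509823] [-0.3   0.6   0.43  2.   -0.41  0.63  0.64] ('yellow', (0, (0, 0, 0, 0)), 'teal', (49, (32, 33, 24, 7)))
```

View pics/c8.png

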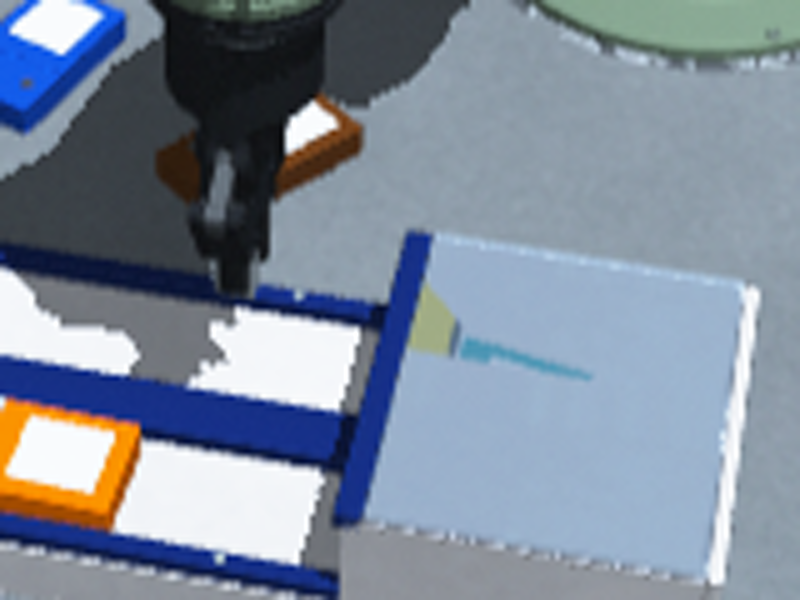

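>>> {"fn": "drive_tool", "kwargs": {"steps": [85, 1.5, -10, 20, -7, 85, 2, -10, 0, -7, 85, 2, 0, 0, -7, 85, 0, 0, 0, -7, 85, 0, 0, 0, -7]}}

```text
clock: 11.27
position: [0.5246, -0.0778, 0.1323]
tool_rot: [-1.57, -0.0, -0.359]
force: [0.5, 0.9, 0.3]
grip_width: 0.079
```

>>> {"fn": "drive_tool", "kwargs": {"steps": [85, 0, 0, 0, -7, 85, 0, 0, 0, -7, 85, 0, 0, 0, -7, 85, 0, 0, 0, -7, 85, 0, 0, 0, -7]}}

```text
clock: 11.68
position: [0.5246, -0.0776, 0.1322]
tool_rot: [-1.57, 0.0, -0.969]
force: [-0.3, -0.4, 0.3]
grip_width: 0.0846
```

>>> {"fn": "drive_tool", "kwargs": {"steps": [85, 0, 0, 0, -7, 85, 0, 0, 0, -7, 85, 0, 0, 0, -5.5, 85, 0, 0, 0, 0, 85, 0, 0, 0, 0]}}

```text
clock: 12.1
position: [0.5245, -0.0777, 0.132]
tool_rot: [-1.571, -0.0, -1.301]
force: [-0.1, 0.7, -0.3]
grip_width: 0.0849
```

```bash
python3 - <<'E'
from h import *
o=monitor.observe();print(loc(),o['tool_rot'],o['qpos'].round(2),flap())
s=cv2.cvtColor(snap('scene')['frame'],cv2.COLOR_RGB2BGR)[170:290,270:430]
cv2.imwrite('pics/c9.png',cv2.resize(s,None,fx=5,fy=5,interpolation=cv2.INTER_CUBIC))
E
```

```text
(array([-52.6, -37.4]), np.float64(132.0)) [-1.57128433e+00 -1.08104208e-04 -1.30051694e+00] [-0.55  0.73  0.87  1.98 -0.77  0.81 -0.54] ('yellow', (0, (0, 0, 0, 0)), 'teal', (51, (32, 33, 26, 8)))
```

View pics/c9.png

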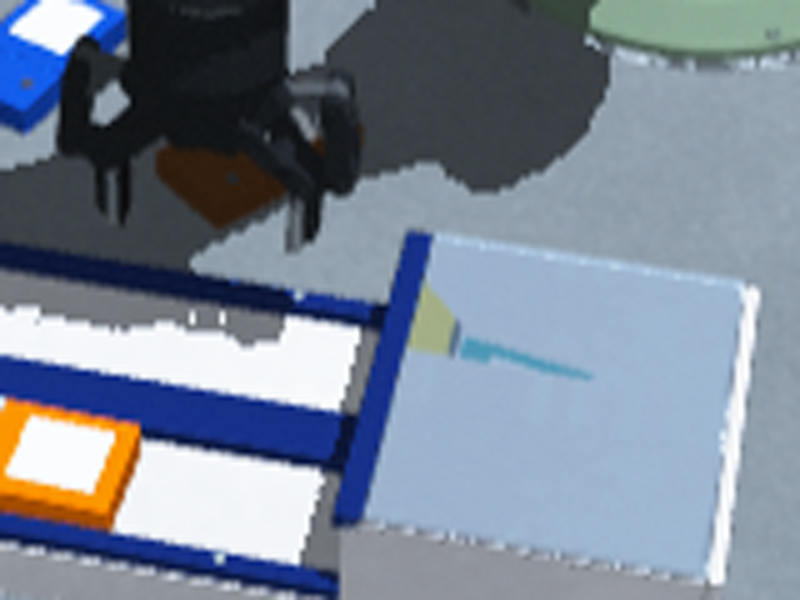

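The open fingers bulge outward above the tips, so that stance reaches no further. I'll go back across the lane with shut fingers and a lower tip: the nose now rests on the floor, so the tail's lower edge is only about 1 mm off the deck, and a lower push gains reach.

>>> {"fn": "drive_tool", "kwargs": {"steps": [0, 0, 0, 0, 7, 0, 0, 0, 0, 7, 0, 0, 0, 0, 7, 0, 0, 0, 0, 7, 0, 0, 0, 0, 7]}}

```text
clock: 12.62
position: [0.5246, -0.0781, 0.1325]
tool_rot: [-1.57, -0.0, -0.685]
force: [-0.4, -0.1, -1.6]
grip_width: 0.0249
```

>>> {"fn": "drive_tool", "kwargs": {"steps": [0, 0, 0, 0, 7, 0, 0, 0, 0, 7, 0, 0, 0, 0, 7, 0, 0, 0, 0, 7, 0, 0, 0, 0, 7]}}

```text
clock: 13.03
position: [0.5247, -0.0781, 0.1326]
tool_rot: [-1.57, -0.001, -0.074]
force: [-0.2, -0.1, 0.4]
grip_width: 0.0001
```

>>> {"fn": "drive_tool", "kwargs": {"steps": [0, 0, 0, 0, 7, 0, 0, 0, 0, 7, 0, 0, 0, -20, 5.2, 0, 0, 0, -38, 0, 0, 0, 0, -12, 0]}}

```text
clock: 13.45
position: [0.5234, -0.0777, 0.0595]
tool_rot: [-1.569, 0.002, 0.255]
force: [-1.4, 1.0, -1.8]
grip_width: 0.0001
```

>>> {"fn": "drive_tool", "kwargs": {"steps": [0, -5, 19.4, 0, 0, 0, -5, 19.4, 0, 0, 0, -5, 19.4, 0, 0, 0, 0, 0, 0, 0, 0, 0, 0, 0, 0]}}

```text
clock: 13.87
position: [0.5096, -0.0191, 0.0627]
tool_rot: [-1.571, -0.0, 0.255]
force: [-0.2, -0.8, 0.6]
grip_width: 0.0001
```

```bash
python3 - <<'E'
from h import *
o=monitor.observe();print(loc(),o['tool_rot'],o['force'],o['qpos'].round(2),flap())
E
```

```text
(array([-52.2,  23.1]), np.float64(62.7)) [-1.57050724e+00 -9.24932504e-05  2.54843746e-01] [-0.24468496 -0.78386405  0.5632291 ] [-0.35  0.67  0.37  2.04 -0.48  0.51  0.63] ('yellow', (0, (0, 0, 0, 0)), 'teal', (50, (32, 33, 26, 8)))
```

>>> {"fn": "drive_tool", "kwargs": {"steps": [0, 0, 0, -1.7, 0, 0, -1.3, 4.8, 0, 0, 0, -1.3, 4.8, 0, 0, 0, -1.3, 4.8, 0, 0, 0, 0, 0, 0, 0]}}

```text
clock: 14.33
position: [0.5053, -0.0044, 0.0605]
tool_rot: [-1.57, 0.0, 0.253]
force: [0.0, 0.4, 0.0]
grip_width: 0.0004
```

>>> {"fn": "drive_tool", "kwargs": {"steps": [0, -0.5, 1.9, 0, 0, 0, 0, 0, 0, 0, 0, -0.5, 1.9, 0, 0, 0, 0, 0, 0, 0, 0, 0, 0, 0, 0]}}

```text
clock: 14.75
position: [0.5046, -0.0017, 0.0606]
tool_rot: [-1.571, 0.0, 0.253]
force: [0.7, -0.2, 0.5]
grip_width: -0.0003
```

>>> {"fn": "drive_tool", "kwargs": {"steps": [0, -0.3, 1, 0, 0, 0, 0, 0, 0, 0, 0, -0.3, 1, 0, 0, 0, 0, 0, 0, 0, 0, 0, 0, 0, 0]}}

```text
clock: 15.17
position: [0.5041, 0.0001, 0.0607]
tool_rot: [-1.571, -0.0, 0.252]
force: [-0.3, -2.5, 1.2]
grip_width: -0.0001
```

```bash
python3 - <<'E'
from h import *
o=monitor.observe();print(loc(),o['tool_rot'],o['force'],flap())
E
```

```text
(array([-52.5,  43. ]), np.float64(60.7)) [-1.57107239e+00 -2.49973252e-04  2.52251604e-01] [-0.29847631 -2.46653376  1.18350166] ('yellow', (0, (0, 0, 0, 0)), 'teal', (49, (33, 33, 25, 8)))
```

>>> {"fn": "drive_tool", "kwargs": {"steps": [0, -0.3, 1, 0, 0, 0, 0, 0, 0, 0, 0, 0, 0, 0, 0, 0, 0, 0, 0, 0, 0, 0, 0, 0, 0]}}

```text
clock: 15.63
position: [0.5041, 0.0002, 0.0607]
tool_rot: [-1.572, -0.001, 0.252]
force: [2.7, -8.2, 1.4]
grip_width: -0.0003
```

```bash
python3 - <<'E'
from h import *
o=monitor.observe();print(loc(),o['tool_rot'],o['force'],o['moment'],flap())
e=o; th=.2562
F=np.array(o['force']);T=np.array(o['moment'])
fy=F[:2]@[-np.sin(th),np.cos(th)]; mx=T[:2]@[np.cos(th),np.sin(th)]
print('Fy',fy,'Mx',mx,'lever z = -Mx/Fy (mm)',-mx/fy*1e3)
s=cv2.cvtColor(snap('scene')['frame'],cv2.COLOR_RGB2BGR)[195:270,325:425]
cv2.imwrite('pics/c11.png',cv2.resize(s,None,fx=8,fy=8,interpolation=cv2.INTER_CUBIC))
E
```

```text
(array([-52.5,  43.1]), np.float64(60.7)) [-1.57221678e+00 -6.69335442e-04  2.51598056e-01] [ 2.6704737  -8.22724811  1.36660411] [-1.6002154  -0.37758296  0.16662855] ('yellow', (0, (0, 0, 0, 0)), 'teal', (47, (33, 33, 25, 8)))
Fy -8.63542513544478 Mx -1.6436661674457207 lever z = -Mx/Fy (mm) -190.3399244003823
```

View pics/c11.png

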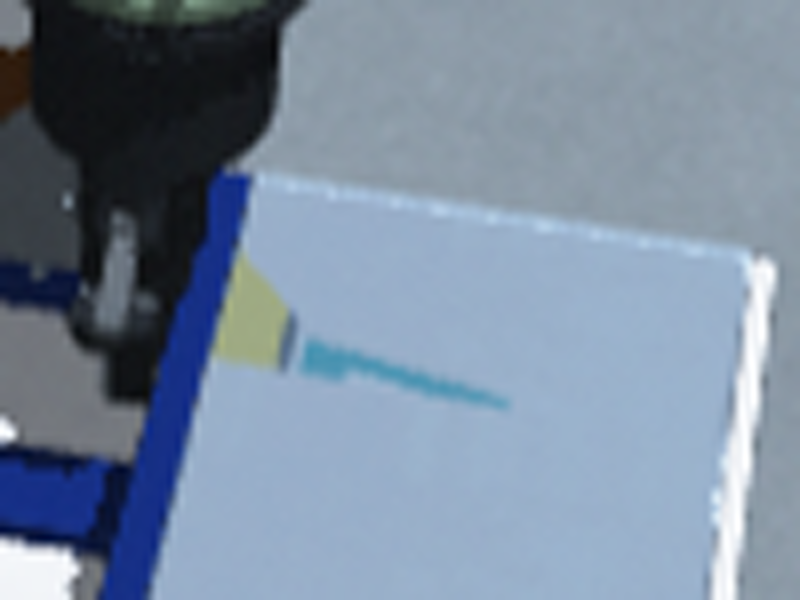

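The force arm hints that the contact could be at the tips, with the tail itself jammed, rather than at the lintel. To decide, I'll back off, raise the tips above the tail and creep forward again.

>>> {"fn": "drive_tool", "kwargs": {"steps": [0, 1.3, -5, 0, 0, 0, 0, 0, 18, 0, 0, 0, 0, 8, 0, 0, 1, -3.8, 0, 0, 0, 0, 0, 0, 0]}}

```text
clock: 16.15
position: [0.5064, -0.0078, 0.0868]
tool_rot: [-1.571, -0.001, 0.253]
force: [0.2, -1.1, 0.2]
grip_width: 0.0001
```

>>> {"fn": "drive_tool", "kwargs": {"steps": [0, -1.3, 4.8, 0, 0, 0, -0.3, 1, 0, 0, 0, -0.3, 1, 0, 0, 0, -0.3, 1, 0, 0, 0, 0, 0, 0, 0]}}

```text
clock: 16.57
position: [0.5036, 0.0006, 0.0863]
tool_rot: [-1.571, 0.0, 0.253]
force: [-0.2, -0.7, 0.0]
grip_width: 0.0001
```

```bash
cat >> h.py <<'E'
def st():
    o=monitor.observe(); F=np.array(o['force']);T=np.array(o['moment']);th=.2562
    fy=F[:2]@[-np.sin(th),np.cos(th)]; mx=T[:2]@[np.cos(th),np.sin(th)]
    print(o['clock'],loc(),'Fy',fy.round(2),'Fz',F[2].round(2),'lever',(-mx/fy*1e3).round(),flap()[3])
E
python3 -c "from h import *;st()"
```

```text
16.5667 (array([-52.9,  43.6]), np.float64(86.3)) Fy -0.66 Fz 0.04 lever 10.0 (47, (33, 33, 25, 8))
```

>>> {"fn": "drive_tool", "kwargs": {"steps": [0, -0.3, 1, 0, 0, 0, 0, 0, 0, 0, 0, -0.3, 1, 0, 0, 0, 0, 0, 0, 0, 0, 0, 0, 0, 0]}}

```text
clock: 17.03
position: [0.5032, 0.0023, 0.0866]
tool_rot: [-1.571, -0.0, 0.252]
force: [1.1, 0.3, 0.0]
grip_width: 0.0003
```

```bash
python3 -c "from h import *;st()"
```

```text
17.0333 (array([-52.9,  45.4]), np.float64(86.6)) Fy 0.02 Fz 0.04 lever 1734.0 (47, (33, 33, 25, 8))
```

>>> {"fn": "drive_tool", "kwargs": {"steps": [0, -0.3, 1, 0, 0, 0, -0.3, 1, 0, 0, 0, 0, 0, 0, 0, 0, 0, 0, 0, 0, 0, 0, 0, 0, 0]}}

```text
clock: 17.5
position: [0.5031, 0.0027, 0.0867]
tool_rot: [-1.573, -0.001, 0.251]
force: [3.7, -10.5, -3.2]
grip_width: 0.0003
```

>>> {"fn": "drive_tool", "kwargs": {"steps": [0, -0.3, 1, 0, 0, 0, -0.3, 1, 0, 0, 0, 0, 0, 0, 0, 0, 0, 0, 0, 0, 0, 0, 0, 0, 0]}}

```text
clock: 17.92
position: [0.5031, 0.0027, 0.0867]
tool_rot: [-1.576, -0.002, 0.249]
force: [8.3, -23.1, -7.9]
grip_width: 0.0005
```

```bash
python3 -c "from h import *;st()"
```

```text
17.9167 (array([-52.9,  45.8]), np.float64(86.7)) Fy -24.45 Fz -7.91 lever -198.0 (48, (33, 33, 25, 8))
```

>>> {"fn": "drive_tool", "kwargs": {"steps": [0, 2.2, -8, 0, 0, 0, 1, -3.8, 0, 0, 0, 0, 0, -18, 0, 0, 0, 0, -7, 0, 0, 0, 0, 0, 0]}}

```text
clock: 18.38
position: [0.5044, -0.0054, 0.0603]
tool_rot: [-1.57, 0.002, 0.253]
force: [-0.7, -0.0, -0.8]
grip_width: 0.0001
```

```bash
python3 -c "from h import *;st()"
```

```text
18.3833 (array([-53.7,  37.7]), np.float64(60.3)) Fy 0.14 Fz -0.78 lever 109.0 (50, (33, 33, 25, 8))
```

>>> {"fn": "drive_tool", "kwargs": {"steps": [0, -1, 3.9, 0, 0, 0, -0.4, 1.5, 0, 0, 0, -0.4, 1.5, 0, 0, 0, 0, 0, 0, 0, 0, 0, 0, 0, 0]}}

```text
clock: 18.85
position: [0.5039, 0.0002, 0.0622]
tool_rot: [-1.573, -0.001, 0.252]
force: [3.5, -11.2, -4.0]
grip_width: -0.0003
```

```bash
python3 -c "from h import *;st()"
```

```text
18.85 (array([-52.7,  43.2]), np.float64(62.2)) Fy -11.74 Fz -4.01 lever -174.0 (47, (33, 33, 25, 8))
```

>>> {"fn": "drive_tool", "kwargs": {"steps": [0, -0.3, 1, 0, 0, 0, 0, 0, 0, 0, 0, 0, 0, 0, 0, 0, 0, 0, 0, 0, 0, 0, 0, 0, 0]}}

```text
clock: 19.32
position: [0.5039, 0.0002, 0.0622]
tool_rot: [-1.574, -0.002, 0.251]
force: [4.2, -17.4, -6.4]
grip_width: -0.0
```

```bash
python3 -c "from h import *;st()"
```

```text
19.3167 (array([-52.7,  43.2]), np.float64(62.2)) Fy -17.84 Fz -6.38 lever -183.0 (47, (33, 33, 25, 8))
```

What the checks show: the lintel is what blocks the fingers, because their wider part, 43 mm and more above the tips, hits it. A slow vertical push therefore leaves the tail about 5 mm short, and it needs a running push so the cassette coasts the rest. First I need the cassette back a little, so I'll see whether the fingertips can reach the tail's top edge from above.

>>> {"fn": "drive_tool", "kwargs": {"steps": [0, 1.3, -5, 0, 0, 0, 0.3, -1, 18, 0, 0, -0.5, 2, 0, 0, 0, -0.5, 2, 0, 0, 0, 0, 0, 0, 0]}}

```text
clock: 19.78
position: [0.5039, 0.0015, 0.0799]
tool_rot: [-1.57, -0.001, 0.254]
force: [-1.0, 4.1, 10.9]
grip_width: -0.0002
```

>>> {"fn": "drive_tool", "kwargs": {"steps": [0, -0.5, 2, 0, 0, 0, -0.3, 1, 0, 0, 0, -0.3, 1, 0, 0, 0, 0, 0, 0, 0, 0, 0, 0, 0, 0]}}

```text
clock: 20.2
position: [0.5038, 0.0017, 0.0799]
tool_rot: [-1.575, -0.002, 0.25]
force: [6.5, -20.1, 5.7]
grip_width: 0.0
```

```bash
python3 -c "from h import *;st()"
```

```text
20.2 (array([-52.4,  44.6]), np.float64(79.9)) Fy -21.11 Fz 5.66 lever -182.0 (47, (33, 33, 25, 8))
```

>>> {"fn": "drive_tool", "kwargs": {"steps": [0, 0.6, -2.5, 0, 0, 0, 0, 0, -3, 0, 0, 0, 0, 0, 0, 0, 0, 0, 0, 0, 0, 0, 0, 0, 0]}}

```text
clock: 20.67
position: [0.5035, 0.0002, 0.0765]
tool_rot: [-1.573, -0.0, 0.251]
force: [0.7, -13.5, 4.6]
grip_width: 0.0001
```

```bash
python3 -c "from h import *;st()"
```

```text
20.6667 (array([-53.2,  43.3]), np.float64(76.5)) Fy -13.22 Fz 4.6 lever -185.0 (47, (33, 33, 25, 8))
```

>>> {"fn": "drive_tool", "kwargs": {"steps": [0, 0, 0, -2, 0, 0, 0, 0, 0, 0, 0, 0, 0, -2, 0, 0, 0, 0, 0, 0, 0, 0, 0, 0, 0]}}

```text
clock: 21.13
position: [0.5039, 0.0002, 0.0724]
tool_rot: [-1.573, -0.001, 0.251]
force: [6.5, -14.3, -3.7]
grip_width: -0.0001
```

```bash
python3 -c "from h import *;st()"
```

```text
21.1333 (array([-52.7,  43.2]), np.float64(72.4)) Fy -15.44 Fz -3.66 lever -175.0 (47, (33, 33, 25, 8))
```

The tail's top edge can't be reached from above either. A vertical tool stops short at the lintel, so I need a little tilt. Turning the wrist past its yaw range may bring some, because the arm then reaches the pose only approximately. I'll try that in free air and watch the tool's roll.

>>> {"fn": "drive_tool", "kwargs": {"steps": [0, 1.5, -6, 0, 0, 0, 7, -27, 0, 0, 0, 7, -27, 15, 0, 0, 0, 0, 40, -7, 0, 0, 0, 15, -7]}}

```text
clock: 21.6
position: [0.5193, -0.0608, 0.1454]
tool_rot: [-1.57, -0.002, -0.001]
force: [-0.0, 0.3, 0.9]
grip_width: -0.0005
```

>>> {"fn": "drive_tool", "kwargs": {"steps": [0, 0, 0, 0, -7.1, 0, 0, 0, 0, -7.1, 0, 0, 0, 0, -7.1, 0, 0, 0, 0, -7.1, 0, 0, 0, 0, -7.1]}}

```text
clock: 22.02
position: [0.5186, -0.0577, 0.1423]
tool_rot: [-1.571, 0.001, -0.617]
force: [0.3, 0.7, 0.2]
grip_width: -0.0003
```

>>> {"fn": "drive_tool", "kwargs": {"steps": [0, 0, 0, 0, -7.1, 0, 0, 0, 0, -7.1, 0, 0, 0, 0, -7.1, 0, 0, 0, 0, -7.1, 0, 0, 0, 0, -7.1]}}

```text
clock: 22.43
position: [0.5186, -0.0577, 0.1423]
tool_rot: [-1.571, 0.0, -1.236]
force: [1.2, 0.9, 0.2]
grip_width: -0.0003
```

>>> {"fn": "drive_tool", "kwargs": {"steps": [0, 0, 0, 0, -7.1, 0, 0, 0, 0, -7.1, 0, 0, 0, 0, -7.1, 0, 0, 0, 0, -7.1, 0, 0, 0, 0, -7.1]}}

```text
clock: 22.85
position: [0.5186, -0.0577, 0.1422]
tool_rot: [-1.571, 0.0, -1.856]
force: [-0.4, -0.1, 0.0]
grip_width: -0.0
```

>>> {"fn": "drive_tool", "kwargs": {"steps": [0, 0, 0, 0, -7.1, 0, 0, 0, 0, -7.1, 0, 0, 0, 0, -7.1, 0, 0, 0, 0, -7.1, 0, 0, 0, 0, -7.1]}}

```text
clock: 23.27
position: [0.5186, -0.0577, 0.1422]
tool_rot: [-1.571, -0.0, -2.476]
force: [0.3, 0.2, -1.0]
grip_width: 0.0002
```

```bash
python3 -c "
from h import *;o=monitor.observe();print(loc(),o['tool_rot'],o['qpos'].round(2),flap()[3])"
```

```text
(array([-53.2, -16.5]), np.float64(142.2)) [-1.57147365e+00 -1.93348375e-04 -2.47562474e+00] [-0.73  0.89  1.17  2.   -1.01  1.01 -1.52] (48, (33, 33, 25, 8))
```

>>> {"fn": "drive_tool", "kwargs": {"steps": [0, 0, 0, 0, -7.1, 0, 0, 0, 0, -7.1, 0, 0, 0, 0, -7.1, 0, 0, 0, 0, -7.1, 0, 0, 0, 0, -7.1]}}

```text
clock: 23.73
position: [0.5186, -0.0579, 0.1422]
tool_rot: [-1.571, -0.001, -3.092]
force: [0.9, 0.5, -0.4]
grip_width: -0.0002
```

>>> {"fn": "drive_tool", "kwargs": {"steps": [0, 0, 0, 0, -7.1, 0, 0, 0, 0, -7.1, 0, 0, 0, 0, -7.1, 0, 0, 0, 0, -7.1, 0, 0, 0, 0, -7.1]}}

```text
clock: 24.15
position: [0.5139, -0.0644, 0.1357]
tool_rot: [-1.586, 0.004, 2.589]
force: [-0.8, 0.7, 0.7]
grip_width: -0.0001
```

>>> {"fn": "drive_tool", "kwargs": {"steps": [0, 0, 0, 0, -7.1, 0, 0, 0, 0, -7.1, 0, 0, 0, 0, -7.1, 0, 0, 0, 0, -7.1, 0, 0, 0, 0, -7.1]}}

```text
clock: 24.57
position: [0.3937, -0.1682, 0.1373]
tool_rot: [-1.661, -0.024, 2.136]
force: [0.4, -1.1, -0.3]
grip_width: 0.0003
```

```bash
cat >> h.py <<'E'
def tilt():
    o=monitor.observe(); a=R.from_euler('xyz',o['tool_rot']).as_matrix()[:,1]; th=.2562
    print('q',o['qpos'].round(2),'rot',np.round(o['tool_rot'],3),'finger dir in intake',np.round([a[0]*np.cos(th)+a[1]*np.sin(th),-a[0]*np.sin(th)+a[1]*np.cos(th),a[2]],3))
E
python3 -c "
from h import *;st();tilt()"
```

```text
24.5667 (array([-202. ,  -91.8]), np.float64(137.3)) Fy -1.22 Fz -0.3 lever -62.0 (47, (33, 33, 25, 8))
q [-0.51  1.01  1.42  2.26 -1.26  1.2  -2.52] rot [-1.662 -0.025  2.122] finger dir in intake [ 0.08   0.05  -0.996]
```

At the wrist's limits the tool does tilt in the wanted sense (tips towards +y), though the position drifts too. I'll move back to the lane and see whether the tilt stays.

>>> {"fn": "drive_tool", "kwargs": {"steps": [0, 25, 16, 0, 0, 0, 25, 16, 0, 0, 0, 25, 16, 0, 0, 0, 25, 16, 0, 0, 0, 0, 0, 0, 0]}}

```text
clock: 25.03
position: [0.4325, -0.1497, 0.1458]
tool_rot: [-1.695, -0.042, 2.227]
force: [-0.8, 0.3, -0.2]
grip_width: 0.0
```

```bash
python3 -c "
from h import *;st();tilt()"
```

```text
25.0333 (array([-159.9,  -83.8]), np.float64(145.8)) Fy 0.5 Fz -0.2 lever 188.0 (48, (33, 33, 25, 8))
q [-0.54  1.03  1.42  2.18 -1.26  1.27 -2.52] rot [-1.694 -0.042  2.224] finger dir in intake [ 0.098  0.086 -0.992]
```

>>> {"fn": "drive_tool", "kwargs": {"steps": [0, 27, 28, 0, 0, 0, 27, 28, 0, 0, 0, 27, 28, 0, 0, 0, 27, 28, 0, 0, 0, 0, 0, 0, 0]}}

```text
clock: 25.5
position: [0.4578, -0.102, 0.1564]
tool_rot: [-1.738, -0.059, 2.338]
force: [-0.0, 0.0, -0.3]
grip_width: -0.0003
```

```bash
python3 -c "
from h import *;st();tilt()"
```

```text
25.5 (array([-123.2,  -44.1]), np.float64(156.4)) Fy 0.01 Fz -0.33 lever 10563.0 (48, (33, 33, 25, 8))
q [-0.62  1.02  1.42  2.15 -1.26  1.31 -2.52] rot [-1.737 -0.059  2.335] finger dir in intake [ 0.116  0.131 -0.985]
```

>>> {"fn": "drive_tool", "kwargs": {"steps": [0, 34, 16, -3, 0, 0, 34, 16, -3, 0, 0, 34, 16, -3, 0, 0, 34, 16, -3, 0, 0, 0, 0, 0, 0]}}

```text
clock: 25.97
position: [0.5142, -0.1022, 0.1586]
tool_rot: [-1.769, -0.064, 2.444]
force: [-0.5, -0.1, 0.4]
grip_width: 0.0002
```

```bash
python3 -c "
from h import *;st();tilt()"
```

```text
25.9667 (array([-68.7, -58.5]), np.float64(158.6)) Fy 0.02 Fz 0.36 lever 8503.0 (48, (33, 33, 25, 8))
q [-0.57  1.03  1.36  2.01 -1.26  1.35 -2.52] rot [-1.768 -0.065  2.442] finger dir in intake [ 0.124  0.165 -0.979]
```

The tilt persists (finger direction 0.165 towards +y). Turning back by 55° about z should put the jaws across the lane again and swing the tilt squarely forward.

>>> {"fn": "drive_tool", "kwargs": {"steps": [0, 0, 0, 0, 7, 0, 0, 0, 0, 7, 0, 0, 0, 0, 7, 0, 0, 0, 0, 7, 0, 0, 0, 0, 7]}}

```text
clock: 26.43
position: [0.5116, -0.1025, 0.1586]
tool_rot: [-1.768, -0.066, 3.057]
force: [-0.1, -0.3, -0.3]
grip_width: 0.0004
```

>>> {"fn": "drive_tool", "kwargs": {"steps": [0, 0, 0, 0, 7, 0, 0, 0, 0, 7, 0, 0, 0, 0, 6, 0, 0, 0, 0, 0, 0, 0, 0, 0, 0]}}

```text
clock: 26.85
position: [0.512, -0.1022, 0.1586]
tool_rot: [-1.768, -0.065, -2.886]
force: [-0.3, -0.1, -0.7]
grip_width: 0.0001
```

```bash
python3 -c "
from h import *;st();tilt()"
```

```text
26.85 (array([-70.8, -57.9]), np.float64(158.6)) Fy -0.04 Fz -0.72 lever -5822.0 (48, (33, 33, 25, 8))
q [-0.53  0.96  1.21  1.87 -1.01  1.32 -1.8 ] rot [-1.768 -0.065 -2.887] finger dir in intake [-0.064  0.196 -0.978]
```

The finger direction is now (-0.06, 0.20, -0.98) with the jaws across, as predicted. By the geometry the tips reach about 63 (in my y) before the lintel stops them, and about 61.5 is needed. I'll descend behind the tail.

>>> {"fn": "drive_tool", "kwargs": {"steps": [0, 1.8, 30.4, 0, 0, 0, 1.8, 30.4, 0, 0, 0, 0, 0, -40, 0, 0, 0, 0, -40, 0, 0, 0, 0, -15, 0]}}

```text
clock: 27.32
position: [0.5143, -0.0405, 0.0599]
tool_rot: [-1.769, -0.069, -2.885]
force: [0.2, -0.1, 0.1]
grip_width: 0.0
```

>>> {"fn": "drive_tool", "kwargs": {"steps": [0, -2.5, 9.7, 0, 0, 0, -2.5, 9.7, 0, 0, 0, 0, 0, 0, 0, 0, 0, 0, 0, 0, 0, 0, 0, 0, 0]}}

```text
clock: 27.73
position: [0.5117, -0.022, 0.065]
tool_rot: [-1.768, -0.063, -2.882]
force: [-0.7, 0.1, -0.8]
grip_width: 0.0003
```

```bash
python3 -c "
from h import *;st();tilt()"
```

```text
27.7333 (array([-50.8,  19.7]), np.float64(65.0)) Fy 0.27 Fz -0.85 lever 849.0 (48, (33, 33, 25, 8))
q [-0.63  1.06  1.09  1.96 -1.18  1.18 -1.81] rot [-1.768 -0.063 -2.882] finger dir in intake [-0.063  0.195 -0.979]
```

>>> {"fn": "drive_tool", "kwargs": {"steps": [0, 0, 0, -4.5, 0, 0, -2.5, 9.7, 0, 0, 0, -2.5, 8.7, 0, 0, 0, 0, 0, 0, 0, 0, 0, 0, 0, 0]}}

```text
clock: 28.2
position: [0.506, -0.0028, 0.0592]
tool_rot: [-1.768, -0.065, -2.881]
force: [0.8, 0.8, -0.3]
grip_width: -0.0003
```

```bash
python3 -c "
from h import *;st();tilt()"
```

```text
28.2 (array([-51.5,  39.8]), np.float64(59.2)) Fy 0.55 Fz -0.33 lever 381.0 (51, (33, 33, 25, 8))
q [-0.66  1.06  1.07  1.98 -1.2   1.16 -1.83] rot [-1.768 -0.065 -2.881] finger dir in intake [-0.064  0.196 -0.979]
```

>>> {"fn": "drive_tool", "kwargs": {"steps": [0, -0.8, 2.9, 0, 0, 0, 0, 0, 0, 0, 0, -0.5, 1.9, 0, 0, 0, 0, 0, 0, 0, 0, 0, 0, 0, 0]}}

```text
clock: 28.67
position: [0.5048, 0.0013, 0.0591]
tool_rot: [-1.768, -0.065, -2.882]
force: [0.0, -0.8, 0.3]
grip_width: 0.0001
```

```bash
python3 -c "
from h import *;st();tilt()"
```

```text
28.6667 (array([-51.6,  44. ]), np.float64(59.1)) Fy -0.77 Fz 0.32 lever -310.0 (52, (34, 33, 26, 8))
q [-0.67  1.05  1.07  1.98 -1.2   1.16 -1.84] rot [-1.768 -0.065 -2.882] finger dir in intake [-0.064  0.196 -0.979]
```

>>> {"fn": "drive_tool", "kwargs": {"steps": [0, -0.4, 1.5, 0, 0, 0, 0, 0, 0, 0, 0, 0, 0, 0, 0, 0, -0.4, 1.5, 0, 0, 0, 0, 0, 0, 0]}}

```text
clock: 29.13
position: [0.5039, 0.0044, 0.0591]
tool_rot: [-1.768, -0.065, -2.882]
force: [-0.0, -1.7, -0.1]
grip_width: -0.0
```

```bash
python3 -c "
from h import *;st()"
```

```text
29.1333 (array([-51.6,  47.3]), np.float64(59.1)) Fy -1.59 Fz -0.07 lever -188.0 (48, (35, 33, 25, 8))
```

>>> {"fn": "drive_tool", "kwargs": {"steps": [0, -0.3, 1, 0, 0, 0, 0, 0, 0, 0, 0, -0.3, 1, 0, 0, 0, 0, 0, 0, 0, 0, 0, 0, 0, 0]}}

```text
clock: 29.6
position: [0.5034, 0.0064, 0.0591]
tool_rot: [-1.768, -0.065, -2.882]
force: [-0.7, 0.5, 0.2]
grip_width: -0.0002
```

```bash
python3 -c "
from h import *;st()"
```

```text
29.6 (array([-51.7,  49.3]), np.float64(59.1)) Fy 0.61 Fz 0.2 lever 344.0 (9, (39, 37, 22, 4))
```

The teal patch in the picture has jumped, so the cassette looks to have dropped. I'll draw straight back now.

>>> {"fn": "drive_tool", "kwargs": {"steps": [0, 6, -23, 0, 0, 0, 8, -30, 0, 0, 0, 8, -30, 0, 0, 0, 5, -20, 10, 0, 0, 0, 0, 35, 0]}}

```text
clock: 30.07
position: [0.5292, -0.1005, 0.1018]
tool_rot: [-1.768, -0.07, -2.886]
force: [0.1, 0.6, -0.4]
grip_width: 0.0
```

```bash
python3 - <<'E'
from h import *
st()
s=cv2.cvtColor(snap('scene')['frame'],cv2.COLOR_RGB2BGR)[195:270,325:425]
cv2.imwrite('pics/c12.png',cv2.resize(s,None,fx=8,fy=8,interpolation=cv2.INTER_CUBIC))
h=cv2.cvtColor(s,cv2.COLOR_BGR2HSV); m=cv2.inRange(h,(20,40,90),(40,255,255)); print('yellow',cv2.countNonZero(m),cv2.boundingRect(m))
E
```

```text
30.0667 (array([-53.8, -60.7]), np.float64(101.8)) Fy 0.57 Fz -0.44 lever 432.0 (9, (39, 37, 22, 4))
yellow 10 (27, 36, 5, 8)
```

>>> {"fn": "drive_tool", "kwargs": {"steps": [0, 0, 0, 30, 0, 0, 0, 0, 30, 0, 0, 0, 0, 0, 0, 0, 0, 0, 0, 0, 0, 0, 0, 0, 0]}}

```text
clock: 30.58
position: [0.5303, -0.0963, 0.1637]
tool_rot: [-1.769, -0.065, -2.881]
force: [-0.9, -0.5, -0.6]
grip_width: -0.0001
```

>>> {"fn": "drive_tool", "kwargs": {"steps": [0, 0, 0, 0, 0, 0, 0, 0, 0, 0, 0, 0, 0, 0, 0, 0, 0, 0, 0, 0, 0, 0, 0, 0, 0]}}

```text
clock: 31.0
position: [0.5303, -0.0968, 0.1639]
tool_rot: [-1.768, -0.065, -2.882]
force: [-0.1, -0.4, -0.3]
grip_width: 0.0002
```

>>> {"fn": "drive_tool", "kwargs": {"steps": [0, 0, 0, 0, 0, 0, 0, 0, 0, 0, 0, 0, 0, 0, 0, 0, 0, 0, 0, 0, 0, 0, 0, 0, 0]}}

```text
clock: 31.42
position: [0.5304, -0.0968, 0.1642]
tool_rot: [-1.768, -0.065, -2.882]
force: [0.2, 1.0, 0.2]
grip_width: 0.0
```

>>> {"fn": "drive_tool", "kwargs": {"steps": [0, 0, 0, 0, 0, 0, 0, 0, 0, 0, 0, 0, 0, 0, 0, 0, 0, 0, 0, 0, 0, 0, 0, 0, 0]}}

```text
clock: 31.83
position: [0.5304, -0.0967, 0.1641]
tool_rot: [-1.768, -0.065, -2.882]
force: [0.2, -0.6, -0.2]
grip_width: 0.0002
```

>>> {"fn": "drive_tool", "kwargs": {"steps": [0, 0, 0, 0, 0, 0, 0, 0, 0, 0, 0, 0, 0, 0, 0, 0, 0, 0, 0, 0, 0, 0, 0, 0, 0]}}

```text
clock: 32.25
position: [0.5304, -0.0968, 0.1641]
tool_rot: [-1.768, -0.065, -2.882]
force: [0.4, -0.1, -0.3]
grip_width: -0.0003
```

>>> {"fn": "drive_tool", "kwargs": {"steps": [0, 0, 0, 0, 0, 0, 0, 0, 0, 0, 0, 0, 0, 0, 0, 0, 0, 0, 0, 0, 0, 0, 0, 0, 0]}}

```text
clock: 32.67
position: [0.5304, -0.0968, 0.1641]
tool_rot: [-1.768, -0.065, -2.882]
force: [-0.2, 0.7, -0.3]
grip_width: 0.0001
```

>>> {"fn": "drive_tool", "kwargs": {"steps": [0, 0, 0, 0, 0, 0, 0, 0, 0, 0, 0, 0, 0, 0, 0, 0, 0, 0, 0, 0, 0, 0, 0, 0, 0]}}

```text
clock: 33.08
position: [0.5304, -0.0967, 0.1641]
tool_rot: [-1.768, -0.065, -2.882]
force: [0.7, -0.4, -0.4]
grip_width: -0.0
```

>>> {"fn": "drive_tool", "kwargs": {"steps": [0, 0, 0, 0, 0, 0, 0, 0, 0, 0, 0, 0, 0, 0, 0, 0, 0, 0, 0, 0, 0, 0, 0, 0, 0]}}

```text
clock: 33.5
position: [0.5304, -0.0968, 0.1641]
tool_rot: [-1.768, -0.065, -2.882]
force: [0.5, 0.7, 0.8]
grip_width: 0.0
```

>>> {"fn": "drive_tool", "kwargs": {"steps": [0, 0, 0, 0, 0, 0, 0, 0, 0, 0, 0, 0, 0, 0, 0, 0, 0, 0, 0, 0, 0, 0, 0, 0, 0]}}

```text
clock: 33.92
position: [0.5304, -0.0968, 0.1641]
tool_rot: [-1.768, -0.065, -2.882]
force: [-0.5, 1.0, -0.3]
grip_width: -0.0004
```

>>> {"fn": "drive_tool", "kwargs": {"steps": [0, 0, 0, 0, 0, 0, 0, 0, 0, 0, 0, 0, 0, 0, 0, 0, 0, 0, 0, 0, 0, 0, 0, 0, 0]}}

```text
clock: 34.33
position: [0.5304, -0.0968, 0.1641]
tool_rot: [-1.768, -0.065, -2.882]
force: [-0.4, -0.2, -0.6]
grip_width: 0.0002
```

>>> {"fn": "drive_tool", "kwargs": {"steps": [0, 0, 0, 0, 0, 0, 0, 0, 0, 0, 0, 0, 0, 0, 0, 0, 0, 0, 0, 0, 0, 0, 0, 0, 0]}}

```text
clock: 34.75
position: [0.5304, -0.0968, 0.1641]
tool_rot: [-1.768, -0.065, -2.882]
force: [-0.4, -0.4, 0.3]
grip_width: -0.0001
```

```bash
python3 - <<'E'
from h import *
st()
s=cv2.cvtColor(snap('scene')['frame'],cv2.COLOR_RGB2BGR)[195:270,325:425]
h=cv2.cvtColor(s,cv2.COLOR_BGR2HSV); m=cv2.inRange(h,(20,40,90),(40,255,255)); print('yellow',cv2.countNonZero(m),cv2.boundingRect(m))
a=cv2.imread('pics/c12.png'); b=cv2.resize(s,(400,300),interpolation=cv2.INTER_CUBIC)
f=snap('scene')['frame']; t=cv2.cvtColor(f,cv2.COLOR_RGB2BGR)[150:330,200:440]
t=cv2.resize(t,(800,600)); 
cv2.imwrite('pics/final.png',np.vstack([np.hstack([cv2.resize(a,(400,300)),b]),cv2.resize(t,(800,300))]))
E
```

```text
34.75 (array([-51.7, -57.4]), np.float64(164.1)) Fy -0.3 Fz 0.26 lever -640.0 (10, (39, 37, 22, 4))
yellow 0 (0, 0, 0, 0)
```

View pics/final.png

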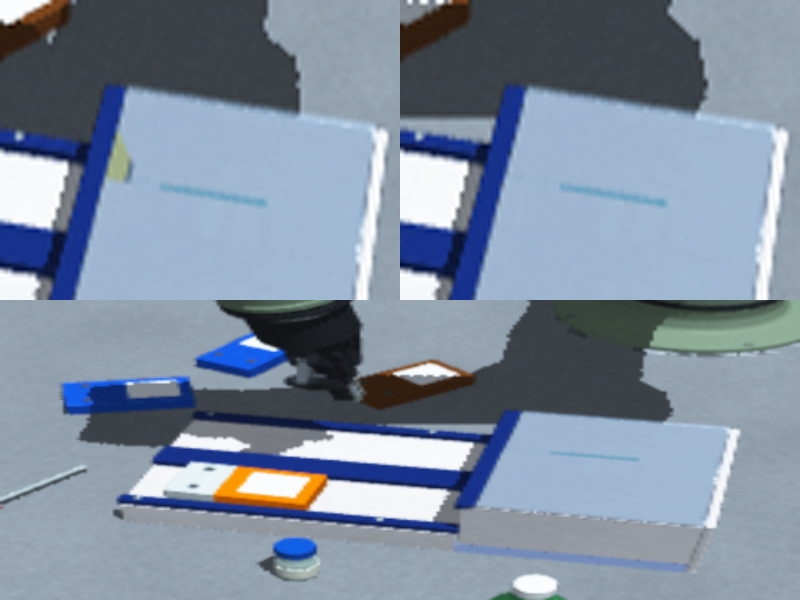

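The cassette lies level inside (the teal strip no longer slants), the lane is empty, the flap has swung down out of view and the orange cassette hasn't moved. I'll wait a little longer for the flap to settle, then hand in.

>>> {"fn": "drive_tool", "kwargs": {"steps": [0, 0, 0, 0, 0, 0, 0, 0, 0, 0, 0, 0, 0, 0, 0, 0, 0, 0, 0, 0, 0, 0, 0, 0, 0]}}

```text
clock: 35.32
position: [0.5304, -0.0968, 0.1641]
tool_rot: [-1.768, -0.065, -2.882]
force: [-0.4, -0.1, -0.1]
grip_width: -0.0
```

>>> {"fn": "drive_tool", "kwargs": {"steps": [0, 0, 0, 0, 0, 0, 0, 0, 0, 0, 0, 0, 0, 0, 0, 0, 0, 0, 0, 0, 0, 0, 0, 0, 0]}}

```text
clock: 35.73
position: [0.5304, -0.0967, 0.1641]
tool_rot: [-1.768, -0.065, -2.882]
force: [-0.8, 0.5, -0.4]
grip_width: -0.0001
```

>>> {"fn": "drive_tool", "kwargs": {"steps": [0, 0, 0, 0, 0, 0, 0, 0, 0, 0, 0, 0, 0, 0, 0, 0, 0, 0, 0, 0, 0, 0, 0, 0, 0]}}

```text
clock: 36.15
position: [0.5304, -0.0968, 0.1641]
tool_rot: [-1.768, -0.065, -2.882]
force: [-0.2, 0.3, 1.1]
grip_width: 0.0003
```

>>> {"fn": "drive_tool", "kwargs": {"steps": [0, 0, 0, 0, 0, 0, 0, 0, 0, 0, 0, 0, 0, 0, 0, 0, 0, 0, 0, 0, 0, 0, 0, 0, 0]}}

```text
clock: 36.57
position: [0.5304, -0.0968, 0.1641]
tool_rot: [-1.768, -0.065, -2.882]
force: [-0.2, -0.2, -0.2]
grip_width: -0.0001
```

>>> {"fn": "drive_tool", "kwargs": {"steps": [0, 0, 0, 0, 0, 0, 0, 0, 0, 0, 0, 0, 0, 0, 0, 0, 0, 0, 0, 0, 0, 0, 0, 0, 0]}}

```text
clock: 36.98
position: [0.5304, -0.0968, 0.1641]
tool_rot: [-1.768, -0.065, -2.882]
force: [-0.5, 0.1, -0.1]
grip_width: -0.0002
```

>>> {"fn": "drive_tool", "kwargs": {"steps": [0, 0, 0, 0, 0, 0, 0, 0, 0, 0, 0, 0, 0, 0, 0, 0, 0, 0, 0, 0, 0, 0, 0, 0, 0]}}

```text
clock: 37.4
position: [0.5304, -0.0967, 0.1641]
tool_rot: [-1.768, -0.065, -2.882]
force: [0.5, 0.1, -0.7]
grip_width: 0.0001
```

```bash
python3 -c "
from h import *
st(); f=snap('top'); m=cv2.inRange(cv2.cvtColor(f['frame'],cv2.COLOR_RGB2HSV),(5,120,100),(18,255,255)); m[:180]=0;m[320:]=0;m[:,:300]=0;m[:,425:]=0
m=cv2.morphologyEx(m,cv2.MORPH_CLOSE,np.ones((15,15)));print('orange',cv2.boundingRect(m))
print(workorder.job_done())"
```

```text
37.4 (array([-51.7, -57.3]), np.float64(164.1)) Fy 0.0 Fz -0.69 lever 614553.0 (10, (39, 37, 22, 4))
orange (0, 0, 0, 0)
the job is handed in; nothing more can be done
None
```

I pushed the teal cassette up the near lane, through its flap and over the sill, drew the fingers back, and handed the job in at 37.4 s. No verdict was reported.

**How it went:** Held upright, the fingers hit the lintel about 5 mm before the tail reached the sill. Repositioning the fingers did not help. I then turned the wrist past its joint limits, which the move interface allows, so the tool tilted about 0.2 rad with the tips forward. With that tilt a gentle push dropped the cassette in, and I started drawing the fingers out at once.

**Last checks**
- **Cassette:** in the last scene picture it lies level inside the chamber. Its image stayed the same from 29.6 s to hand-in. I did not measure its y position or height after the drop.
- **Flap:** it was still partly open at 30.1 s and had swung down out of view by 34.8 s. I did not measure its final angle.
- **Robot:** the tool was clear, with only noise on the force reading.
- **Orange cassette:** it looked unmoved in the scene picture at 34.8 s. The final top-camera check found no orange, most likely because the arm covered it, so I have no measured confirmation.
- **Bystanders:** the jar with the blue cap and the two visible blue and brown look-alikes looked unmoved. I did not recheck the rest.

While testing the reach I pressed the fingers on the lintel with up to about 26 N and on the deck with about 18 N. These are readings at the end of each move, so short peaks could have been higher.

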